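# Load the dry block heater

### The arm

A 6-joint arm with a two-finger parallel gripper is mounted at the origin on a cart in front of the work surface, level with it; the furniture and walls round the work are solid. World frame = base frame: x ahead of the robot, y to its left, z up, the work surface at z = 0. Lengths are in m, angles in rad, forces in N, time in s.
With the tool pointing down it reaches from about 0.35 to 0.875 m from the base axis. Payload 4.2 kg.
Tool frame: the origin (TCP) lies midway between the tips of the shut fingers; the grasp point (between the pads) lies behind it (bot.tcp_to_grasp is the z of the grasp point in the tool frame, in m); z points along the fingers, y is the direction in which the jaws open and shut (so a half turn about z gives the same grasp; the last joint's range is limited). The gripper opens to 85 mm and grips with 20 to 120 N. Pads are 22 mm wide; open, the fingers measure 114 mm over their backs; the gripper's body (76 mm by 85 mm) begins 54 mm behind the grasp point. The pads swing forward as they close: fully open they stand 13 mm farther back than shut.
Start: joints at [1.507, 0.385, 0.008, 0, -1.194, -0.259], TCP at [0.198, 0.593, 0.231] pointing down, gripper open.
Joint ranges: [-3.14, 3.14], [-1.21, 2.06], [-1.07, 1.41], [-3.16, 2.05], [-2.99, -0.16], [-3.1, 3.1]. Speed limits (rad/s): [2.79, 2.79, 3.14, 3.14, 3.14, 3.14].

### API

Orientations are given as [roll, pitch, yaw] about the fixed x, y, z axes, in that order (R = Rz(yaw) Ry(pitch) Rx(roll)).
In Python, from cell import sensors, viewer, job, bot gives the robot as it stands. The module is installed in compiled form; this text tells all that it offers.
- The arm moves only by the shell command python3 -m jog 'ROWS' [FORCE]. ROWS is JSON, a list of rows, each a list of 7 numbers: the finger opening in mm, from 0 to 85.4, then the shift along the tool's x, y, z in mm, then the turn, a rotation vector about the tool's x, y, z in rad. In form: [[grip, x, y, z, ax, ay, az], ...]. A call has 1 to 20 rows; each row is the pose to reach, as a shift and turn from the pose measured when the call began, along the tool's axes at that moment; what a row does not reach only later rows make up. A row lasts 1/8 s, in which the tool goes at most 62.5 mm and 10.7 degrees, less where a joint would pass 70% of its speed; a pose out of reach is approached as far as the arm can. A call with a gripper value outside its range is refused whole. The fingers move at their own pace and stop on an object; FORCE is the grip in N (left out, the last holds). Time passes only in rows, so rows that repeat a pose let the fingers close. It gives the time, the measured TCP pose, the force and the opening at its end, in the units of the state.
- sensors.get_obs(): the state, without advancing time (a new reading comes with each control period).
- viewer.get_image(name): name is "scene" or "top" or "wrist"; returns a dict with "frame" (384x512x3 uint8, red, green, blue), "fx", "fy", "cx", "cy" (pixels), "eye" and "attitude" of the camera in the world. Camera axes: x right, y up, looking along -z (the intrinsics and any distortion apply to the point x, -y, -z); pixel columns grow to the right and rows downward; lengths in m; the calibration is good to about 2 mm. A picture is of the moment at which its call begins. There is no depth.
- job.job_done(): hands the job in, once; it reports no verdict.
The state is a dict: "time": time; "q": joint angles; "qvel": joint speeds; "effort": joint torques, N m; "eef_pos": TCP position; "ee_rot": TCP orientation; "wrist_force": force on the tool from outside, world axes, zero at the start; "wrist_torque": the same for the moment, N m; "gripper_width": finger opening in m.
Only numpy, scipy, OpenCV 4.12 (cv2) and the standard library are available. Lean on these libraries where they do the work, as an engineer would, in place of code of your own. Each camera call takes 0.05 s, during which the arm holds its last target. There are 200 camera calls.

### The job

Load the dry block heater: take the four capped vials out of the grey tray and stand each one in the heater block that is bored to its size, all the way down. Lower each one in rather than dropping it, let none tip over, and leave the red-capped bottle and the beaker where they stand.

Things in the scene. Friction and masses are not known exactly. Their poses are not given: they have to be found in the camera images.
- vial_s_center (a point): The smallest of four loose amber flat-bottomed vials with white screw caps: body 18 mm across, 78 mm tall, cap 19 mm across, 18 mm tall; its foot tapers to 10 mm over the last 8 mm. Point on its axis half-way up; z up the vial. Stands in one of four compartments, 62 mm apart, order shuffled, of a fixed grey tray whose walls end 22 mm above the vial's foot. Hold it by the cap.
- vial_m_center (a point): The second smallest of four loose amber flat-bottomed vials with white screw caps: body 25 mm across, 86 mm tall, cap 26 mm across, 18 mm tall; its foot tapers to 17 mm over the last 8 mm. Point on its axis half-way up; z up the vial. Stands in one of four compartments, 62 mm apart, order shuffled, of a fixed grey tray whose walls end 22 mm above the vial's foot. Hold it by the cap.
- vial_l_center (a point): The second largest of four loose amber flat-bottomed vials with white screw caps: body 32 mm across, 94 mm tall, cap 33 mm across, 18 mm tall; its foot tapers to 24 mm over the last 8 mm. Point on its axis half-way up; z up the vial. Stands in one of four compartments, 62 mm apart, order shuffled, of a fixed grey tray whose walls end 22 mm above the vial's foot. Hold it by the cap.
- vial_xl_center (a point): The largest of four loose amber flat-bottomed vials with white screw caps: body 39 mm across, 102 mm tall, cap 40 mm across, 18 mm tall; its foot tapers to 31 mm over the last 8 mm. Point on its axis half-way up; z up the vial. Stands in one of four compartments, 62 mm apart, order shuffled, of a fixed grey tray whose walls end 22 mm above the vial's foot. Hold it by the cap.
- block_s_bore (a point): Mouth centre of the 24 mm bore, 32 mm deep, mouth countersunk 3 mm, in a 62 mm square aluminium block: made for the 18 mm vial. Level with the block's top, 75 mm over the desk; z up, y along the row. Four blocks of different bore, 66 mm apart, order shuffled, in a fixed white heater; its rim is 17 mm below the block tops, its panel on the -x side.
- block_m_bore (a point): Mouth centre of the 31 mm bore, 32 mm deep, mouth countersunk 3 mm, in a 62 mm square aluminium block: made for the 25 mm vial. Level with the block's top, 75 mm over the desk; z up, y along the row. Four blocks of different bore, 66 mm apart, order shuffled, in a fixed white heater; its rim is 17 mm below the block tops, its panel on the -x side.
- block_l_bore (a point): Mouth centre of the 38 mm bore, 32 mm deep, mouth countersunk 3 mm, in a 62 mm square aluminium block: made for the 32 mm vial. Level with the block's top, 75 mm over the desk; z up, y along the row. Four blocks of different bore, 66 mm apart, order shuffled, in a fixed white heater; its rim is 17 mm below the block tops, its panel on the -x side.
- block_xl_bore (a point): Mouth centre of the 45 mm bore, 32 mm deep, mouth countersunk 3 mm, in a 62 mm square aluminium block: made for the 39 mm vial. Level with the block's top, 75 mm over the desk; z up, y along the row. Four blocks of different bore, 66 mm apart, order shuffled, in a fixed white heater; its rim is 17 mm below the block tops, its panel on the -x side.
- indicator: Bystander: small white bottle with a red cap, loose on the desk, 34 mm in diameter, 80 mm tall; origin at the centre of its underside. To be left alone. Also near the tray, fixed: a 100 mm tall pencil cup at x 0.60, y -0.21 m, its pencils standing higher, and to the right of y = -0.27 m a bench 184 mm above the desk.
- beaker: Bystander: small empty glass beaker, loose on the desk, 55 x 61 mm, 70 mm tall; origin at the centre of its underside. To be left alone. Behind the work, fixed: a 0.43 m tall oven whose front runs from x 0.55, y 0.17 m to x 0.62, y -0.23 m; its door handle juts out at x 0.59, y 0.23 m, 0.19 to 0.33 m above the desk.
Not all that is in view belongs to the job. Leave any turquoise look-alike of the part that bears vial_l_center alone.

How it is judged:
By the outcome, as a careful person would: the job done as asked, in the order asked, and still so for the second after the job is handed in, with the robot touching nothing.
It also fails if it takes over 122 s, if anything falls off the work surface, if the arm or the gripper's body presses on something with over 40 N, if the wrist force passes 120 N, or if a joint passes its speed limit or range.

## Working session

There is one attempt and no reset: what is moved stays moved. The work goes in short steps, Python scripts to look and compute and a shell command to move; the robot and the scene stay as the last step left them, time stands still between calls to the robot, and variables do not carry over. Pictures are saved under pics/ and viewed, about 12 in all and at most 16, crops included, and the job is handed in when it is done.

```bash
mkdir -p pics
cat > h.py <<'E'
import numpy as np, cv2
from scipy.spatial.transform import Rotation as R
from cell import sensors, viewer, job, bot
def snap(n,f):
    im=viewer.get_image(n); cv2.imwrite('pics/'+f,im['frame'][:,:,::-1]); 
    d={k:np.array(v) for k,v in im.items() if k!='frame'}; np.save('pics/'+f+'.npy',d,allow_pickle=True); return im
E
python3 - <<'E'
from h import *
for n in ('scene','top','wrist'):
    im=snap(n,n+'0.png'); print(n,{k:(np.round(v,4).tolist() if not isinstance(v,str) else v) for k,v in im.items() if k!='frame'})
o=sensors.get_obs(); print({k:np.round(v,4).tolist() for k,v in o.items()}); print(bot.tcp_to_grasp)
E
```

```text
scene {'fx': 361.4409, 'fy': 361.4409, 'cx': 252.882, 'cy': 197.115, 'eye': [-0.2088, -0.4355, 0.5383], 'attitude': [1.0748, 0.0041, -0.8898]}
top {'fx': 494.6068, 'fy': 494.6068, 'cx': 261.9437, 'cy': 195.2129, 'eye': [0.3661, 0.0984, 1.4042], 'attitude': [0.0852, 0.0002, -1.5563]}
wrist {'fx': 268.3621, 'fy': 268.3621, 'cx': 258.1468, 'cy': 190.2516, 'eye': [0.2686, 0.5683, 0.3722], 'attitude': [-0.2962, -0.0021, -1.8926]}
{'time': 0.15, 'q': [1.5066, 0.3854, 0.0069, -0.0003, -1.194, -0.2586], 'qvel': [0.0009, -0.0028, 0.0042, 0.002, 0.0001, 0.0012], 'effort': [-0.0001, -39.2678, 18.8583, 4.1887, -0.0034, -0.0], 'eef_pos': [0.1981, 0.5923, 0.2305], 'ee_rot': [3.1399, -0.0002, -0.3229], 'wrist_force': [-0.7677, -1.2785, 0.307], 'wrist_torque': [0.0347, -0.0442, -0.043], 'gripper_width': 0.0857}
-0.0187
```

View pics/top0.png

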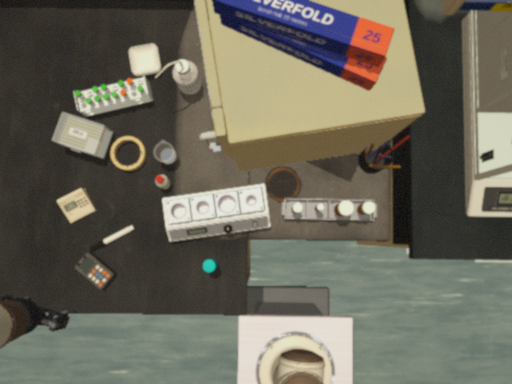

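View pics/scene0.png

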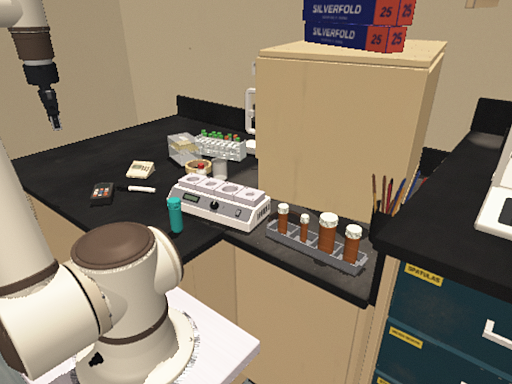

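Run:
```python
import cv2
a=cv2.imread('pics/top0.png')[178:250,155:285]; b=cv2.imread('pics/top0.png')[178:250,270:400]
f=lambda x:cv2.resize(x,None,fx=6,fy=4.0 if 0 else 6,interpolation=cv2.INTER_CUBIC)
A,B=f(a),f(b)
cv2.imwrite('pics/c1.png',A);cv2.imwrite('pics/c2.png',B)
```

```text
(no output)
```

View pics/c1.png

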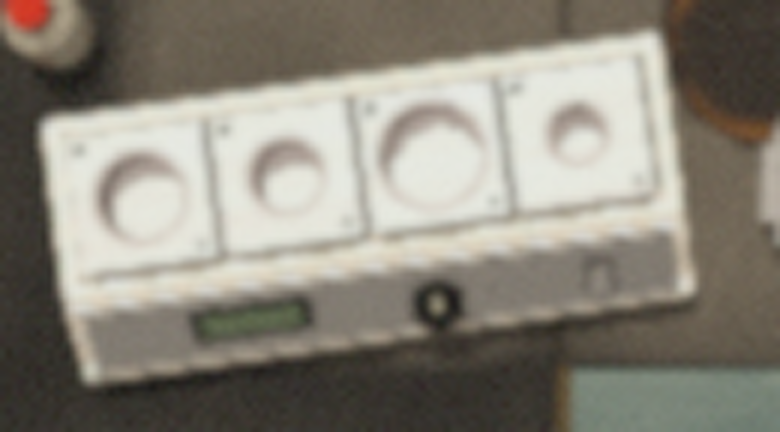

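View pics/c2.png

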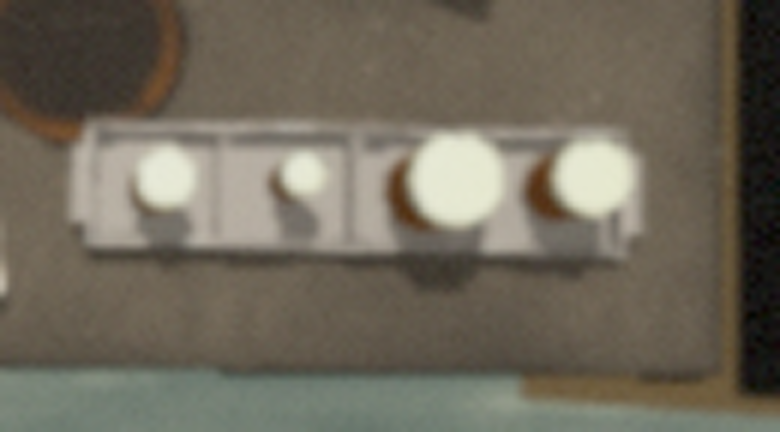

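```bash
cat >> h.py <<'E'
def ray(d,u,v):
    if isinstance(d,str): d=np.load('pics/'+d+'.npy',allow_pickle=True).item()
    r=np.array([(u-d['cx'])/d['fx'],-(v-d['cy'])/d['fy'],-1.])
    return np.array(d['eye']), R.from_euler('xyz',d['attitude']).apply(r)
def atz(d,u,v,z):
    e,r=ray(d,u,v); return e+r*(z-e[2])/r[2]
def proj(d,p):
    if isinstance(d,str): d=np.load('pics/'+d+'.npy',allow_pickle=True).item()
    c=R.from_euler('xyz',d['attitude']).inv().apply(np.array(p)-d['eye']); return np.array([d['cx']-d['fx']*c[...,0]/c[...,2],d['cy']+d['fy']*c[...,1]/c[...,2]])
E
python3 - <<'E'
from h import *
t='top0.png'
B={}
for k,(x,y) in dict(l=(141,197),m=(287,177),xl=(434,157),s=(578,135)).items():
    B[k]=atz(t,155+x/6-.4,178+y/6-.4,.075); print(k,B[k].round(4))
P=np.array([B[k][:2] for k in ('l','m','xl','s')]); d=np.diff(P,axis=0); print(np.linalg.norm(d,axis=1), np.arctan2(*(P[3]-P[0])[::-1]))
for k,(x,y),h in (('m',(165,178),.086),('s',(302,175),.078),('xl',(456,180),.102),('l',(592,178),.094)):
    for z in (h+.003,h+.021):
        p=atz(t,270+x/6-.4,178+y/6-.4,z); print(k,z,p.round(4),'scene px',proj('scene0.png',p).round(1))
a=cv2.imread('pics/scene0.png')[190:275,260:375]
cv2.imwrite('pics/c3.png',cv2.resize(a,None,fx=6.9,fy=6.9,interpolation=cv2.INTER_CUBIC))
E
```

```text
l [0.4352 0.3252 0.075 ]
m [0.4451 0.26   0.075 ]
xl [0.4551 0.1942 0.075 ]
s [0.4659 0.1298 0.075 ]
[0.06598354 0.06650277 0.06537185] -1.4149044722129347
m 0.089 [0.4475 0.0062 0.089 ] scene px [281.5 205.1]
m 0.107 [0.4464 0.0074 0.107 ] scene px [281.1 198.8]
s 0.081 [ 0.4502 -0.0555  0.081 ] scene px [302.9 215.3]
s 0.099 [ 0.4491 -0.0534  0.099 ] scene px [302.4 208.9]
xl 0.105 [ 0.4475 -0.1203  0.105 ] scene px [327. 216.]
xl 0.123 [ 0.4464 -0.1172  0.123 ] scene px [326.3 209. ]
l 0.097 [ 0.4497 -0.1816  0.097 ] scene px [351.9 227.7]
l 0.115 [ 0.4486 -0.1777  0.115 ] scene px [351.  220.5]
```

View pics/c3.png

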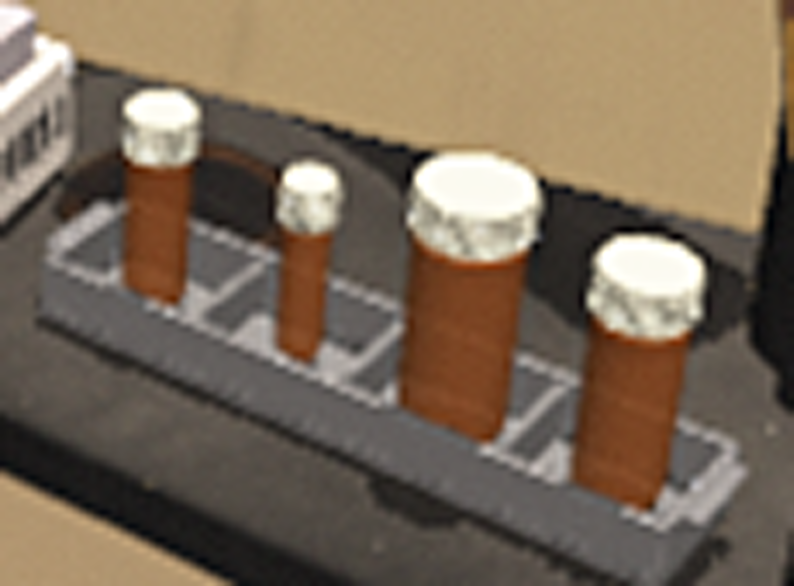

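```bash
cat >> h.py <<'E'
def rel(*tg):
    o=sensors.get_obs(); p=np.array(o['eef_pos']); R0=R.from_euler('xyz',o['ee_rot'])
    for x,y,z,yaw in tg:
        Rt=R.from_euler('xyz',[np.pi,0,yaw])
        print((R0.inv().apply(np.array([x,y,z])-p)*1000).round(1), (R0.inv()*Rt).as_rotvec().round(3))
def st():
    o=sensors.get_obs(); print({k:np.round(o[k],3).tolist() for k in ('time','q','eef_pos','ee_rot','wrist_force','gripper_width')})
E
python3 -c "
from h import *
rel((.40,.30,.26,-1.571),(.4475,-.12,.24,-1.571),(.4475,-.12,.16,-1.571))"
```

```text
[284.2 213.2 -29.1] [ 1.000e-03 -1.000e-03  1.248e+00]
[462.5 596.4  -8.4] [ 1.000e-03 -1.000e-03  1.248e+00]
[462.5 596.2  71.6] [ 1.000e-03 -1.000e-03  1.248e+00]
```

```bash
python3 -m jog '[[85,284,213,-29,0,0,0.6],[85,284,213,-29,0,0,0.6],[85,284,213,-29,0,0,1.248],[85,284,213,-29,0,0,1.248],[85,284,213,-29,0,0,1.248],[85,284,213,-29,0,0,1.248],[85,462,596,-8,0,0,1.248],[85,462,596,-8,0,0,1.248],[85,462,596,-8,0,0,1.248],[85,462,596,-8,0,0,1.248],[85,462,596,-8,0,0,1.248],[85,462,596,-8,0,0,1.248],[85,462,596,-8,0,0,1.248],[85,462,596,-8,0,0,1.248],[85,462,596,-8,0,0,1.248],[85,462,596,-8,0,0,1.248]]' 40
python3 -c "
from h import *
st(); im=snap('wrist','w1.png'); print(im['eye'])
for p in [(.4475,.0063,.089),(.450,-.0555,.081),(.4475,-.1203,.105),(.4497,-.1816,.097)]: print(proj('w1.png',p))"
```

```text
time: 2.15
eef_pos: [0.4471, -0.1185, 0.2396]
ee_rot: [3.141, -0.001, -1.569]
wrist_force: [1.2, 0.9, 0.3]
gripper_width: 0.0849
{'time': 2.15, 'q': [0.095, 0.098, -0.358, 0.002, -1.115, -0.094], 'eef_pos': [0.447, -0.119, 0.24], 'ee_rot': [3.141, -0.001, -1.569], 'wrist_force': [1.246, 0.926, 0.292], 'gripper_width': 0.085}
[ 0.44722572 -0.19324979  0.38157754]
[257.33504558 274.48909927]
[255.39673914 226.78104893]
[257.52484165 180.44383345]
[255.51971854 120.71963008]
```

View pics/w1.png

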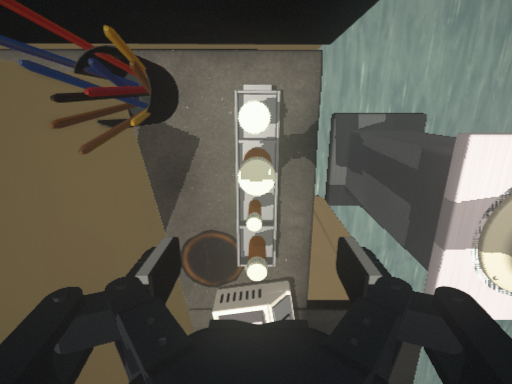

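```bash
python3 -c "
from h import *
rel((.4475,-.123,.074,-1.571))"
```

```text
[  4.3  -0.4 165.7] [ 0.    -0.002  0.002]
```

```bash
python3 -m jog '[[85,4,0,60,0,0,0],[85,4,0,110,0,0,0],[85,4,0,140,0,0,0],[85,4,0,155,0,0,0],[85,4,0,166,0,0,0],[85,4,0,166,0,0,0],[36,4,0,166,0,0,0],[36,4,0,166,0,0,0],[36,4,0,166,0,0,0],[36,4,0,166,0,0,0],[36,4,0,166,0,0,0],[36,4,0,166,0,0,0]]' 40
python3 -c "
from h import *
st(); snap('wrist','w2.png')"
```

```text
time: 3.7
eef_pos: [0.4478, -0.1228, 0.0744]
ee_rot: [-3.14, -0.002, -1.568]
wrist_force: [-0.8, 0.1, 5.6]
gripper_width: 0.039
{'time': 3.7, 'q': [0.085, 0.305, -0.585, 0.003, -0.68, -0.085], 'eef_pos': [0.448, -0.123, 0.074], 'ee_rot': [-3.14, -0.002, -1.568], 'wrist_force': [-0.758, 0.088, 5.571], 'gripper_width': 0.039}
```

View pics/w2.png

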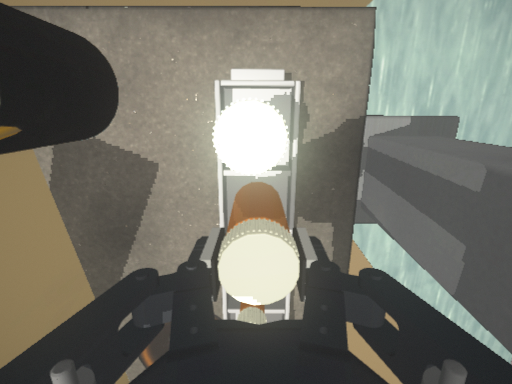

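```bash
python3 -m jog '[[36,0,0,-10,0,0,0],[36,0,0,-30,0,0,0],[36,0,0,-70,0,0,0],[36,0,0,-125,0,0,0],[36,0,0,-180,0,0,0],[36,0,0,-186,0,0,0]]' 50
python3 -c "
from h import *
st(); rel((.4551,.194,.26,-1.415))"
```

```text
time: 4.5
eef_pos: [0.4493, -0.1225, 0.265]
ee_rot: [-3.131, -0.002, -1.568]
wrist_force: [-0.5, -0.3, -1.9]
gripper_width: 0.0384
{'time': 4.5, 'q': [0.086, 0.078, -0.315, 0.003, -1.167, -0.084], 'eef_pos': [0.449, -0.123, 0.265], 'ee_rot': [-3.131, -0.002, -1.568], 'wrist_force': [-0.466, -0.25, -1.918], 'gripper_width': 0.038}
[-316.5   -6.5    4.5] [-0.011 -0.003 -0.153]
```

```bash
python3 -m jog '[[36,-30,0,4,0,0,0],[36,-75,-2,4,0,0,-0.05],[36,-120,-3,4,0,0,-0.1],[36,-165,-4,4,0,0,-0.153],[36,-210,-6,4,-0.01,0,-0.153],[36,-255,-6,4,-0.01,0,-0.153],[36,-290,-6,4,-0.01,0,-0.153],[36,-310,-6,4,-0.01,0,-0.153],[36,-316,-6,4,-0.01,0,-0.153],[36,-316,-6,4,-0.01,0,-0.153],[36,-316,-6,4,-0.01,0,-0.153]]' 50
python3 -c "
from h import *
st(); snap('wrist','w3.png'); snap('top','t3.png')
for k,p in dict(xl=(.4551,.1942,.075),s=(.4659,.1298,.075),m=(.4451,.26,.075),l=(.4352,.3252,.075)).items(): print(k,proj('w3.png',p))
a=cv2.imread('pics/w3.png');
b=cv2.resize(cv2.imread('pics/t3.png')[130:270,150:300],None,fx=2.743,fy=2.743,interpolation=cv2.INTER_CUBIC)
cv2.imwrite('pics/c4.png',np.hstack([a[:,100:450],b]))"
```

```text
time: 5.88
eef_pos: [0.4545, 0.1924, 0.2605]
ee_rot: [-3.142, -0.003, -1.416]
wrist_force: [-0.5, 0.1, -0.6]
gripper_width: 0.0388
{'time': 5.875, 'q': [0.732, 0.138, -0.257, 0.003, -1.177, -0.578], 'eef_pos': [0.454, 0.192, 0.26], 'ee_rot': [-3.142, -0.003, -1.416], 'wrist_force': [-0.455, 0.065, -0.603], 'gripper_width': 0.039}
xl [257.19752458 172.84248039]
s [256.54677355 118.83791264]
m [257.01766194 221.97613319]
l [256.85144395 265.67367302]
```

View pics/c4.png

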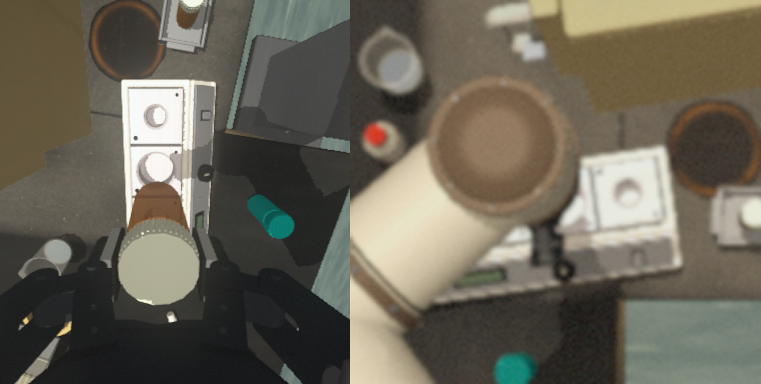

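```bash
python3 -c "
from h import *
rel((.4552,.1915,.1145,-1.415))"
```

```text
[  0.8  -0.4 146.1] [-0.001 -0.002 -0.001]
```

```bash
python3 -m jog '[[36,1,0,30,0,0,0],[36,1,0,60,0,0,0],[36,1,0,85,0,0,0],[36,1,0,98,0,0,0],[36,1,0,106,0,0,0],[36,1,0,112,0,0,0],[36,1,0,118,0,0,0],[36,1,0,124,0,0,0]]' 50
python3 -c "
from h import *
st(); snap('scene','s1.png')
cv2.imwrite('pics/c5.png',cv2.resize(cv2.imread('pics/s1.png')[110:260,150:300],(600,600),interpolation=cv2.INTER_CUBIC))"
```

```text
time: 6.98
eef_pos: [0.4551, 0.1915, 0.1367]
ee_rot: [-3.14, -0.002, -1.416]
wrist_force: [-0.7, 0.3, -0.9]
gripper_width: 0.0389
{'time': 6.975, 'q': [0.73, 0.259, -0.444, 0.003, -0.868, -0.577], 'eef_pos': [0.455, 0.192, 0.137], 'ee_rot': [-3.14, -0.002, -1.416], 'wrist_force': [-0.74, 0.273, -0.95], 'gripper_width': 0.039}
```

View pics/c5.png

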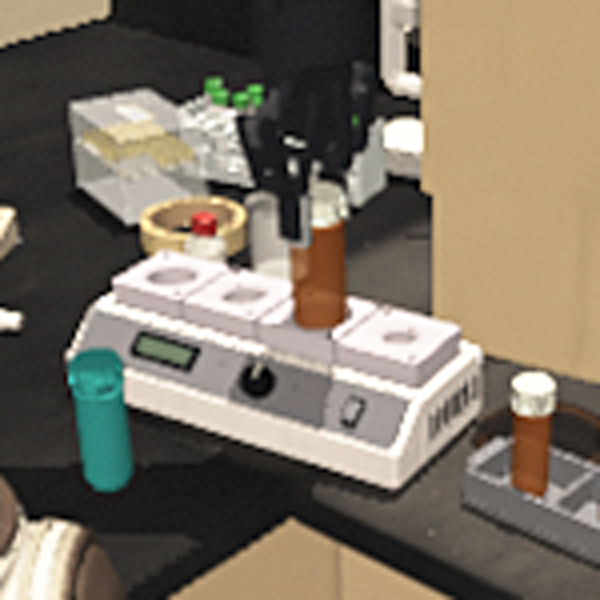

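```bash
python3 -m jog '[[36,0,0,5,0,0,0],[36,0,0,10,0,0,0],[36,0,0,14,0,0,0],[36,0,0,18,0,0,0],[36,0,0,20,0,0,0],[36,0,0,20,0,0,0]]' 50
```

```text
time: 7.78
eef_pos: [0.4546, 0.1912, 0.1157]
ee_rot: [3.141, -0.003, -1.417]
wrist_force: [0.5, 0.5, -1.3]
gripper_width: 0.0387
```

```bash
python3 -m jog '[[36,0,0,1,0,0,0],[36,0,0,2,0,0,0],[36,0,0,3,0,0,0],[36,0,0,3,0,0,0]]' 50
```

```text
time: 8.28
eef_pos: [0.4548, 0.1912, 0.1135]
ee_rot: [-3.141, -0.003, -1.416]
wrist_force: [-2.2, 0.2, 4.4]
gripper_width: 0.0389
```

```bash
python3 -m jog '[[50,0,0,0,0,0,0],[70,0,0,0,0,0,0],[85,0,0,0,0,0,0],[85,0,0,0,0,0,0],[85,0,0,-20,0,0,0],[85,0,0,-60,0,0,0],[85,0,0,-110,0,0,0],[85,0,0,-125,0,0,0]]' 40
python3 -c "
from h import *
st(); rel((.450,-.058,.19,-1.571),(.450,-.058,.052,-1.571))"
```

```text
time: 9.28
eef_pos: [0.456, 0.1924, 0.2419]
ee_rot: [-3.136, 0.0, -1.416]
wrist_force: [0.1, 0.5, -1.1]
gripper_width: 0.0854
{'time': 9.275, 'q': [0.73, 0.151, -0.29, 0.004, -1.125, -0.577], 'eef_pos': [0.456, 0.192, 0.242], 'ee_rot': [-3.136, 0.0, -1.416], 'wrist_force': [0.142, 0.45, -1.145], 'gripper_width': 0.085}
[246.5  44.9  51.6] [-0.006  0.001  0.155]
[246.5  45.7 189.6] [-0.006  0.001  0.155]
```

```bash
python3 -m jog '[[60,60,10,0,0,0,0.05],[60,122,20,0,0,0,0.1],[60,180,34,10,0,0,0.155],[60,235,43,30,0,0,0.155],[60,246,45,52,-0.006,0,0.155],[60,246,45,90,-0.006,0,0.155],[60,246,45,130,-0.006,0,0.155],[60,246,45,165,-0.006,0,0.155],[60,246,45,185,-0.006,0,0.155],[60,246,46,190,-0.006,0,0.155],[60,246,46,190,-0.006,0,0.155],[14,246,46,190,-0.006,0,0.155],[14,246,46,190,-0.006,0,0.155],[14,246,46,190,-0.006,0,0.155],[14,246,46,190,-0.006,0,0.155],[14,246,46,190,-0.006,0,0.155],[14,246,46,190,-0.006,0,0.155]]' 40
python3 -c "
from h import *
st(); snap('wrist','w4.png')"
```

```text
time: 11.4
eef_pos: [0.4504, -0.0575, 0.0523]
ee_rot: [-3.14, 0.001, -1.57]
wrist_force: [-0.0, 0.8, 5.9]
gripper_width: 0.0175
{'time': 11.4, 'q': [0.233, 0.328, -0.63, -0.0, -0.61, -0.232], 'eef_pos': [0.45, -0.057, 0.052], 'ee_rot': [-3.14, 0.001, -1.57], 'wrist_force': [-0.042, 0.822, 5.887], 'gripper_width': 0.017}
```

View pics/w4.png

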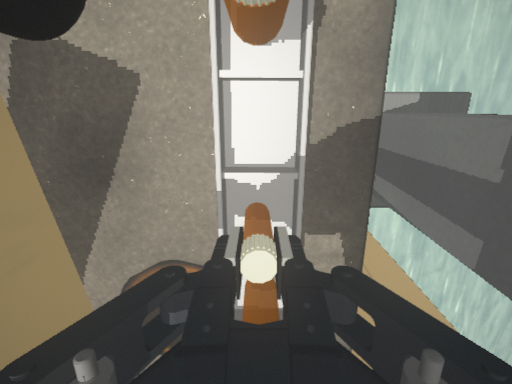

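```bash
python3 -m jog '[[14,0,0,-10,0,0,0],[14,0,0,-30,0,0,0],[14,0,0,-70,0,0,0],[14,0,0,-115,0,0,0],[14,0,0,-145,0,0,0],[14,-20,-2,-150,0,0,-0.03],[14,-60,-5,-150,0,0,-0.06],[14,-105,-9,-150,0,0,-0.1],[14,-150,-13,-150,0,0,-0.155],[14,-178,-16,-150,0,0,-0.155],[14,-185,-16,-150,0,0,-0.155],[14,-185,-16,-150,0,0,-0.155],[14,-185,-16,-150,0,0,-0.155]]' 40
python3 -c "
from h import *
st(); rel((.466,.1278,.150,-1.415),(.466,.1278,.0914,-1.415));snap('scene','s2.png')"
```

```text
time: 13.08
eef_pos: [0.4657, 0.1265, 0.2024]
ee_rot: [-3.14, 0.0, -1.417]
wrist_force: [-0.1, 0.1, -1.1]
gripper_width: 0.0174
{'time': 13.075, 'q': [0.603, 0.166, -0.376, 0.0, -1.028, -0.449], 'eef_pos': [0.466, 0.126, 0.202], 'ee_rot': [-3.14, 0.0, -1.417], 'wrist_force': [-0.102, 0.143, -1.126], 'gripper_width': 0.017}
[-1.2 -0.4 52.4] [-0.001  0.    -0.002]
[ -1.2  -0.4 111. ] [-0.001  0.    -0.002]
```

```bash
python3 -m jog '[[14,-1,0,25,0,0,0],[14,-1,0,50,0,0,0],[14,-1,0,65,0,0,0],[14,-1,0,72,0,0,0],[14,-1,0,78,0,0,0],[14,-1,0,84,0,0,0],[14,-1,0,90,0,0,0],[14,-1,0,90,0,0,0]]' 40
python3 -c "
from h import *
st(); snap('scene','s2.png')
cv2.imwrite('pics/c6.png',cv2.resize(cv2.imread('pics/s2.png')[110:260,150:300],(600,600),interpolation=cv2.INTER_CUBIC))"
```

```text
time: 14.12
eef_pos: [0.4655, 0.1274, 0.1121]
ee_rot: [-3.141, -0.0, -1.417]
wrist_force: [-0.8, 0.6, 0.0]
gripper_width: 0.0177
{'time': 14.125, 'q': [0.605, 0.275, -0.498, 0.0, -0.797, -0.451], 'eef_pos': [0.466, 0.127, 0.112], 'ee_rot': [-3.141, -0.0, -1.417], 'wrist_force': [-0.833, 0.593, 0.033], 'gripper_width': 0.018}
```

View pics/c6.png

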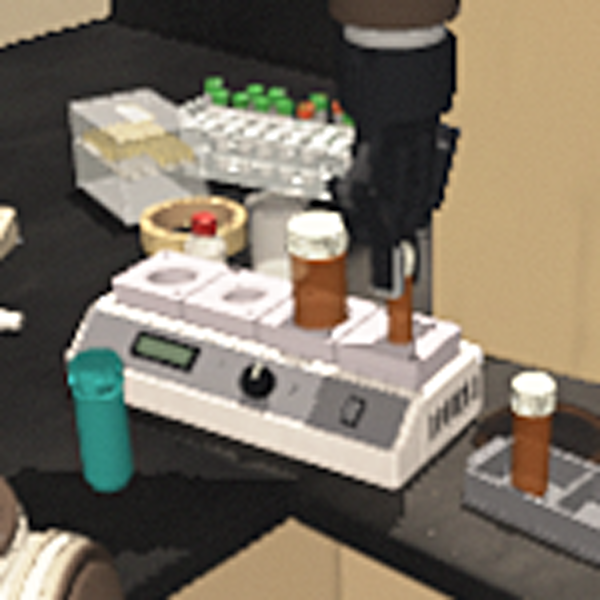

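```bash
python3 -m jog '[[14,0,0,5,0,0,0],[14,0,0,10,0,0,0],[14,0,0,15,0,0,0],[14,0,0,18,0,0,0],[14,0,0,20,0,0,0],[14,0,0,21,0,0,0],[14,0,0,22,0,0,0],[14,0,0,22,0,0,0]]' 40
```

```text
time: 15.18
eef_pos: [0.4661, 0.1276, 0.0913]
ee_rot: [-3.14, 0.0, -1.416]
wrist_force: [-2.5, -0.5, 5.9]
gripper_width: 0.0176
```

```bash
python3 -m jog '[[30,0,0,0,0,0,0],[45,0,0,0,0,0,0],[55,0,0,0,0,0,0],[60,0,0,-10,0,0,0],[60,0,0,-50,0,0,0],[60,0,0,-100,0,0,0],[60,0,0,-110,0,0,0]]' 40
python3 -c "
from h import *
st(); rel((.4475,.0035,.17,-1.571),(.4475,.0035,.059,-1.571))"
```

```text
time: 16.05
eef_pos: [0.4677, 0.1285, 0.2056]
ee_rot: [-3.132, 0.003, -1.416]
wrist_force: [-0.2, -0.3, -0.9]
gripper_width: 0.0602
{'time': 16.05, 'q': [0.605, 0.163, -0.372, 0.002, -1.026, -0.451], 'eef_pos': [0.468, 0.129, 0.206], 'ee_rot': [-3.132, 0.003, -1.416], 'wrist_force': [-0.213, -0.268, -0.921], 'gripper_width': 0.06}
[120.5  39.7  34.9] [-0.01   0.004  0.155]
[120.8  40.8 145.9] [-0.01   0.004  0.155]
```

```bash
python3 -m jog '[[60,40,12,0,0,0,0.05],[60,85,28,0,0,0,0.1],[60,115,38,15,-0.01,0,0.155],[60,120,40,35,-0.01,0.004,0.155],[60,120,40,80,-0.01,0.004,0.155],[60,120,40,115,-0.01,0.004,0.155],[60,121,41,138,-0.01,0.004,0.155],[60,121,41,146,-0.01,0.004,0.155],[60,121,41,146,-0.01,0.004,0.155],[20,121,41,146,-0.01,0.004,0.155],[20,121,41,146,-0.01,0.004,0.155],[20,121,41,146,-0.01,0.004,0.155],[20,121,41,146,-0.01,0.004,0.155],[20,121,41,146,-0.01,0.004,0.155]]' 40
python3 -c "
from h import *
st(); snap('wrist','w5.png')"
```

```text
time: 17.8
eef_pos: [0.4481, 0.0035, 0.0598]
ee_rot: [-3.14, -0.0, -1.57]
wrist_force: [-1.0, -1.0, 6.2]
gripper_width: 0.0246
{'time': 17.8, 'q': [0.373, 0.307, -0.637, 0.001, -0.625, -0.373], 'eef_pos': [0.448, 0.003, 0.06], 'ee_rot': [-3.14, -0.0, -1.57], 'wrist_force': [-0.979, -0.967, 6.205], 'gripper_width': 0.025}
```

View pics/w5.png

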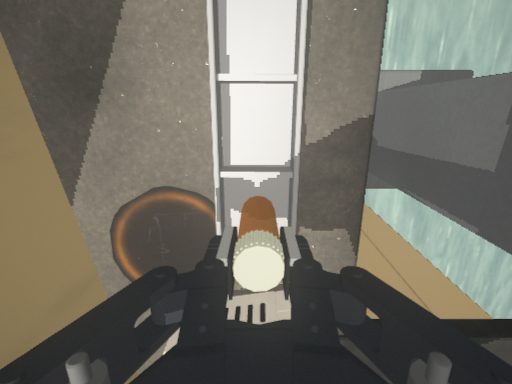

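```bash
python3 -m jog '[[20,0,0,-10,0,0,0],[20,0,0,-30,0,0,0],[20,0,0,-75,0,0,0],[20,0,0,-125,0,0,0],[20,0,0,-170,0,0,0],[20,0,0,-188,0,0,0],[20,-20,0,-190,0,0,0],[20,-60,0,-190,0,0,-0.05],[20,-105,1,-190,0,0,-0.1],[20,-155,2,-190,0,0,-0.155],[20,-205,2,-190,0,0,-0.155],[20,-240,2,-190,0,0,-0.155],[20,-254,2,-190,0,0,-0.155],[20,-254,2,-190,0,0,-0.155],[20,-254,2,-190,0,0,-0.155]]' 40
python3 -c "
from h import *
st(); rel((.4455,.2573,.150,-1.415),(.4455,.2573,.0989,-1.415))"
```

```text
time: 19.73
eef_pos: [0.4454, 0.2564, 0.2499]
ee_rot: [-3.14, -0.001, -1.416]
wrist_force: [-0.5, -0.4, 0.7]
gripper_width: 0.0246
{'time': 19.725, 'q': [0.839, 0.181, -0.231, 0.001, -1.158, -0.685], 'eef_pos': [0.445, 0.256, 0.25], 'ee_rot': [-3.14, -0.001, -1.416], 'wrist_force': [-0.469, -0.381, 0.655], 'gripper_width': 0.025}
[-1.  -0.1 99.9] [-0.001 -0.001 -0.001]
[ -1.  -0. 151.] [-0.001 -0.001 -0.001]
```

```bash
python3 -m jog '[[20,-1,0,35,0,0,0],[20,-1,0,75,0,0,0],[20,-1,0,100,0,0,0],[20,-1,0,112,0,0,0],[20,-1,0,118,0,0,0],[20,-1,0,124,0,0,0],[20,-1,0,130,0,0,0],[20,-1,0,130,0,0,0]]' 40
python3 -c "
from h import *
snap('scene','s3.png')
cv2.imwrite('pics/c7.png',cv2.resize(cv2.imread('pics/s3.png')[110:260,150:300],(600,600),interpolation=cv2.INTER_CUBIC))"
```

```text
time: 20.72
eef_pos: [0.4453, 0.2572, 0.1198]
ee_rot: [-3.141, -0.001, -1.416]
wrist_force: [1.1, -0.5, 0.2]
gripper_width: 0.0247
```

View pics/c7.png

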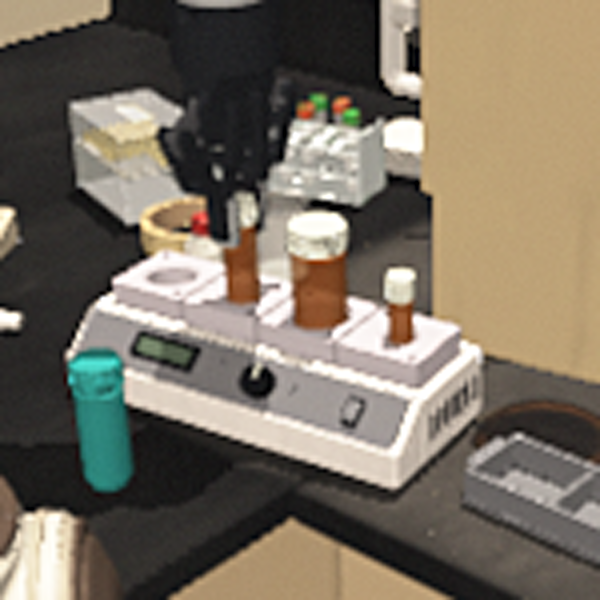

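```bash
python3 -m jog '[[20,0,0,5,0,0,0],[20,0,0,10,0,0,0],[20,0,0,15,0,0,0],[20,0,0,18,0,0,0],[20,0,0,20,0,0,0],[20,0,0,21,0,0,0],[20,0,0,22,0,0,0],[20,0,0,22,0,0,0]]' 40
```

```text
time: 21.78
eef_pos: [0.4458, 0.2576, 0.0989]
ee_rot: [-3.139, -0.0, -1.415]
wrist_force: [-1.7, -0.2, 4.9]
gripper_width: 0.0248
```

```bash
python3 -m jog '[[35,0,0,0,0,0,0],[45,0,0,0,0,0,0],[58,0,0,0,0,0,0],[60,0,0,-10,0,0,0],[60,0,0,-50,0,0,0],[60,0,0,-100,0,0,0],[60,0,0,-145,0,0,0],[60,0,0,-150,0,0,0]]' 40
python3 -c "
from h import *
st(); rel((.4495,-.1845,.24,-.8),(.4495,-.1845,.14,-.8),(.4495,-.1845,.067,-.8))"
```

```text
time: 22.78
eef_pos: [0.4469, 0.2588, 0.2536]
ee_rot: [-3.132, 0.005, -1.415]
wrist_force: [-0.1, 0.0, -0.4]
gripper_width: 0.0604
{'time': 22.775, 'q': [0.841, 0.177, -0.227, 0.003, -1.156, -0.686], 'eef_pos': [0.447, 0.259, 0.254], 'ee_rot': [-3.132, 0.005, -1.415], 'wrist_force': [-0.098, 0.016, -0.361], 'gripper_width': 0.06}
[438.3  66.3  10.8] [-0.011  0.001 -0.615]
[438.8  67.4 110.8] [-0.011  0.001 -0.615]
[439.2  68.1 183.8] [-0.011  0.001 -0.615]
```

```bash
python3 -m jog '[[70,55,8,0,0,0,-0.1],[70,115,17,0,0,0,-0.25],[70,175,26,5,0,0,-0.4],[70,235,35,8,0,0,-0.55],[70,295,45,10,-0.01,0,-0.615],[70,355,54,10,-0.01,0,-0.615],[70,410,62,10,-0.01,0,-0.615],[70,438,66,11,-0.01,0,-0.615],[70,438,66,30,-0.01,0,-0.615],[70,438,67,80,-0.01,0,-0.615],[70,439,67,125,-0.01,0,-0.615],[70,439,68,160,-0.01,0,-0.615],[70,439,68,178,-0.01,0,-0.615],[70,439,68,184,-0.01,0,-0.615],[70,439,68,184,-0.01,0,-0.615]]' 40
python3 -c "
from h import *
st(); snap('wrist','w6.png')"
```

```text
time: 24.65
eef_pos: [0.4496, -0.1843, 0.0669]
ee_rot: [-3.14, 0.001, -0.8]
wrist_force: [-0.7, -1.1, 0.5]
gripper_width: 0.0697
{'time': 24.65, 'q': [-0.055, 0.348, -0.538, -0.003, -0.685, 0.828], 'eef_pos': [0.45, -0.184, 0.067], 'ee_rot': [-3.14, 0.001, -0.8], 'wrist_force': [-0.685, -1.092, 0.501], 'gripper_width': 0.07}
```

View pics/w6.png

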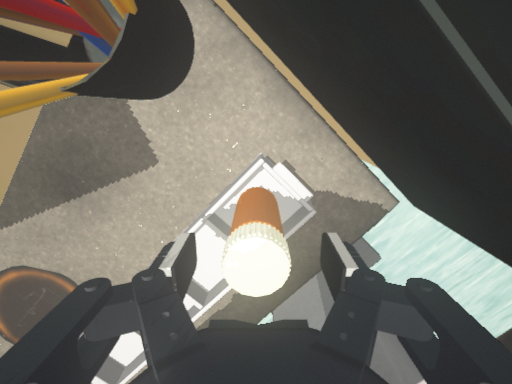

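```bash
python3 -m jog '[[27,0,0,0,0,0,0],[27,0,0,0,0,0,0],[27,0,0,0,0,0,0],[27,0,0,0,0,0,0],[27,0,0,0,0,0,0],[27,0,0,0,0,0,0],[27,0,0,-10,0,0,0],[27,0,0,-30,0,0,0],[27,0,0,-75,0,0,0],[27,0,0,-125,0,0,0],[27,0,0,-170,0,0,0],[27,0,0,-190,0,0,0],[27,0,0,-190,0,0,0]]' 45
python3 -c "
from h import *
st(); rel((.4352,.3225,.255,-1.415))"
```

```text
time: 26.32
eef_pos: [0.4503, -0.1846, 0.259]
ee_rot: [-3.137, -0.003, -0.8]
wrist_force: [0.6, -0.8, -1.7]
gripper_width: 0.0313
{'time': 26.325, 'q': [-0.056, 0.124, -0.276, -0.002, -1.166, 0.828], 'eef_pos': [0.45, -0.185, 0.259], 'ee_rot': [-3.137, -0.003, -0.8], 'wrist_force': [0.648, -0.827, -1.685], 'gripper_width': 0.031}
[-374.2 -342.6    4.7] [-0.006 -0.001  0.615]
```

```bash
python3 -m jog '[[27,-18,-16,0,0,0,0],[27,-50,-46,0,0,0,0.05],[27,-85,-78,0,0,0,0.15],[27,-120,-110,0,0,0,0.25],[27,-155,-142,0,0,0,0.35],[27,-190,-174,2,0,0,0.45],[27,-225,-206,3,0,0,0.55],[27,-260,-238,4,0,0,0.615],[27,-295,-270,4,0,0,0.615],[27,-330,-302,4,-0.006,0,0.615],[27,-358,-328,4,-0.006,0,0.615],[27,-372,-341,4,-0.006,0,0.615],[27,-374,-343,4,-0.006,0,0.615],[27,-374,-343,4,-0.006,0,0.615],[27,-374,-343,4,-0.006,0,0.615]]' 45
python3 -c "
from h import *
st(); rel((.4352,.3225,.106,-1.415))"
```

```text
time: 28.2
eef_pos: [0.4357, 0.3215, 0.2558]
ee_rot: [3.141, -0.001, -1.416]
wrist_force: [-0.4, -0.2, -0.6]
gripper_width: 0.0316
{'time': 28.2, 'q': [0.936, 0.226, -0.158, 0.001, -1.188, -0.781], 'eef_pos': [0.436, 0.321, 0.256], 'ee_rot': [3.141, -0.001, -1.416], 'wrist_force': [-0.443, -0.158, -0.593], 'gripper_width': 0.032}
[ -1.2   0.3 149.8] [ 0.    -0.001 -0.001]
```

```bash
python3 -m jog '[[27,-1,0,35,0,0,0],[27,-1,0,75,0,0,0],[27,-1,0,100,0,0,0],[27,-1,0,110,0,0,0],[27,-1,0,117,0,0,0],[27,-1,0,123,0,0,0],[27,-1,0,128,0,0,0],[27,-1,0,128,0,0,0]]' 45
python3 -c "
from h import *
snap('scene','s4.png')
cv2.imwrite('pics/c8.png',cv2.resize(cv2.imread('pics/s4.png')[110:260,150:300],(600,600),interpolation=cv2.INTER_CUBIC))"
```

```text
time: 29.2
eef_pos: [0.4355, 0.3223, 0.1278]
ee_rot: [3.141, -0.001, -1.416]
wrist_force: [0.4, -0.7, 0.2]
gripper_width: 0.0317
```

View pics/c8.png

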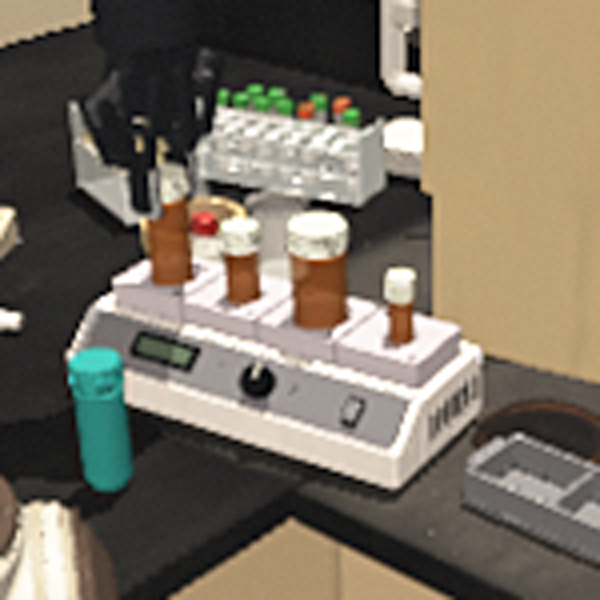

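```bash
python3 -m jog '[[27,0,0,5,0,0,0],[27,0,0,10,0,0,0],[27,0,0,15,0,0,0],[27,0,0,18,0,0,0],[27,0,0,20,0,0,0],[27,0,0,22,0,0,0],[27,0,0,23,0,0,0],[27,0,0,23,0,0,0]]' 45
```

```text
time: 30.25
eef_pos: [0.4359, 0.3227, 0.1072]
ee_rot: [-3.14, -0.0, -1.415]
wrist_force: [-3.9, -1.6, 9.8]
gripper_width: 0.0316
```

```bash
python3 -m jog '[[40,0,0,-1,0,0,0],[50,0,0,-1,0,0,0],[60,0,0,-1,0,0,0],[64,0,0,-1,0,0,0],[64,0,0,-10,0,0,0],[64,0,0,-50,0,0,0],[64,0,0,-100,0,0,0],[64,0,0,-140,0,0,0],[64,-60,0,-150,0,0,0],[64,-120,0,-150,0,0,0],[64,-180,0,-150,0,0,0],[64,-200,0,-150,0,0,0],[64,-200,0,-150,0,0,0],[64,-200,0,-150,0,0,0]]' 40
python3 -c "
from h import *
st();snap('scene','s5.png');snap('top','t5.png')
a=cv2.resize(cv2.imread('pics/s5.png')[135:245,155:275],None,fx=3.3,fy=3.3,interpolation=cv2.INTER_CUBIC)
b=cv2.resize(cv2.imread('pics/t5.png')[135:245,150:285],None,fx=2.9,fy=3.3,interpolation=cv2.INTER_CUBIC)
cv2.imwrite('pics/c9.png',np.hstack([a,b]))
B=dict(l=(.4352,.3252,.137),m=(.4451,.26,.129),xl=(.4551,.1942,.145),s=(.4659,.1298,.121))
for k,p in B.items():
  q=proj('s5.png',p);r=proj('t5.png',p); print(k,(q-[155,135])*3.3,396+(r[0]-150)*2.9,(r[1]-135)*3.3)"
```

```text
time: 32.0
eef_pos: [0.405, 0.5192, 0.2575]
ee_rot: [-3.14, -0.001, -1.416]
wrist_force: [-0.7, 0.5, -0.1]
gripper_width: 0.064
{'time': 32.0, 'q': [1.154, 0.427, 0.139, 0.002, -1.283, -1.0], 'eef_pos': [0.405, 0.519, 0.258], 'ee_rot': [-3.14, -0.001, -1.416], 'wrist_force': [-0.73, 0.475, -0.134], 'gripper_width': 0.064}
l [114.5784496   77.66102883] 465.66063853949703 244.56011419677503
m [175.48456091 100.84854745] 540.762101393712 233.72082860416864
xl [239.04186948  99.01218134] 613.5198018489597 220.73194184422584
s [307.39101277 141.55532712] 687.5220812625703 210.4345037793058
```

View pics/c9.png

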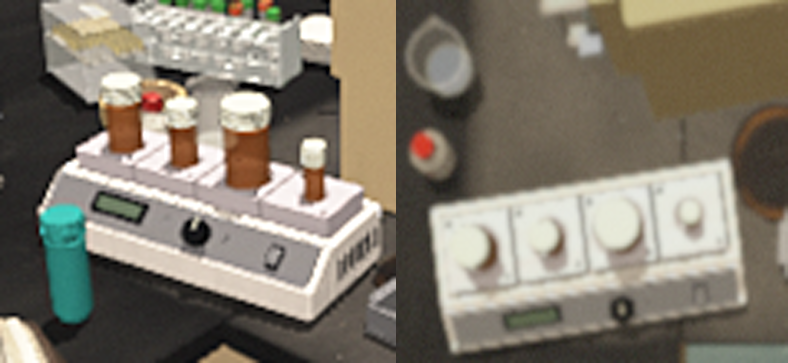

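```bash
python3 -c "
from cell import job
print(job.job_done())"
```

```text
the job is handed in; nothing more can be done
None
```

All four vials (XL, S, M, L) are out of the tray and standing in the heater block bored to their size. I handed the job in at about 32 s of the 122 s allowed.

- **Seating:** I lowered each vial until light contact with the bore floor, then released it. Contact force was about 4–6 N for XL, S and M, and about 10 N for L.
- **Final pictures:** the scene and top views show all four vials upright. The cap tops sit within about 1 pixel of the fully seated height. The bottle, the beaker and the turquoise look-alike stand where they were, and the arm is clear of everything.
- **Disagreements:**
  - The cameras differed from each other by about 3–4 mm sideways. I allowed for this with a constant shift of about 3 mm in y.
  - L made contact about 1 mm higher than predicted. The final picture shows it as far down as the others.
  - The finger openings came to about the body diameters, 1–1.5 mm under the cap sizes, so I couldn't confirm the pads held only the caps. Nothing slipped.

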